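# Shift the petal mill into the cross-marked gear

## Task

Push the petal mill's gear lever through its H-shaped gate into the corner slot marked by the cross-shaped tab, fully home to the end of that slot, and leave it there. Go straight to that slot: do not run the lever into any of the other three marked slots on the way. Push the lever gently with the outside of the fingers, never pinching it or forcing it against its stops, and leave the two jars and the spoon where they are.

Things in the scene. Friction and masses are not known exactly. Their poses are not given: they have to be found in the camera images.
- mill: Bench-top petal mill, fixed. Origin on the table plane straight below the middle of its gate; x from the robot's side to the far side, y to the left, towards the drum. Grey gearbox x -100..100, y -210..120 mm, top at z 108; drum, hopper and motor at y 120..340, up to z 235 mm. Aluminium gate plate on the gearbox: x -86..86, y -80..80, top at z 120 mm.
- gate (a point): middle of the gate plate's top face, (0, 0, 120) mm in mill. Slots (stem's centre line at plate height, in mill axes): a crossway at x = 0 from y = -36 to 36 and three columns at y = -36, 0, 36, each x = -30..30 mm. The stem has 2.5 to 3 mm of play each side; the walls between columns end in half-rounds at the crossway, which guide it. No marker at the middle column.
- knob (a point): Centre of the black ball knob (36 mm diameter) on a 12 mm steel stem with a 20 mm collar 10 to 30 mm below the knob's centre. It is 200 mm from the pivot, which is at (0, 0, 5) mm in mill: z 205 mm when upright; at a corner slot's end about x +-52, y +-60, z 189 mm in mill. About 3 N at the knob moves the lever; no spring, it stays where it is left.
- lever_side (a joint): Sideways tilt of the lever, rad: 0 = middle column, +0.314 (end stop) = left column (mill +y), -0.314 (end stop) = right column (mill -y). Starts near 0.
- lever_fore (a joint): Fore-and-aft tilt of the lever, rad: 0 = in the crossway, +0.264 (end stop) = far end of a column (mill +x), -0.264 (end stop) = near end (mill -x). Starts anywhere along the middle column. The lever can cross only near 0 (within about 0.03).
- tab_cross: flat dark steel marker on the gate plate beyond the end of one of the four corner slots, 5 mm thick; origin at the centre of its underside, axes as mill; the four markers swap places between runs. This one is a plus-shaped cross, 34 mm across with 10 mm arms: it marks the wanted slot.
- tab_disc: flat dark steel marker on the gate plate beyond the end of one of the four corner slots, 5 mm thick; origin at the centre of its underside, axes as mill; the four markers swap places between runs. This one is a round disc of 30 mm diameter.
- tab_bar: flat dark steel marker on the gate plate beyond the end of one of the four corner slots, 5 mm thick; origin at the centre of its underside, axes as mill; the four markers swap places between runs. This one is a plain bar, 34 mm along y by 10 mm.
- tab_square: flat dark steel marker on the gate plate beyond the end of one of the four corner slots, 5 mm thick; origin at the centre of its underside, axes as mill; the four markers swap places between runs. This one is a square of 26 mm.
- far_left (a point): point on the gate plate's top face beyond the far end of the left column, at (62, 36, 120) mm in mill; a marker's centre lies on it.
- far_right (a point): point on the gate plate's top face beyond the far end of the right column, at (62, -36, 120) mm in mill; a marker's centre lies on it.
- near_left (a point): point on the gate plate's top face beyond the near end of the left column, at (-62, 36, 120) mm in mill; a marker's centre lies on it.
- near_right (a point): point on the gate plate's top face beyond the near end of the right column, at (-62, -36, 120) mm in mill; a marker's centre lies on it.
- spice_jar: small loose jar, 40 mm diameter, 65 mm high with its lid, standing on the gearbox to the right of the gate plate; origin at the centre of its foot. To be left alone.
- petal_jar: loose jar, 68 mm diameter, 110 mm high, standing on the table right of the mill; origin at the centre of its foot. To be left alone.
- spoon: loose wooden spoon, 180 mm long, lying on the table on the robot's side of the mill; origin under its middle, x along its length. To be left alone.

How it is judged:
By the outcome, as a careful person would: the job done as asked, in the order asked, and still so for the second after the job is handed in, with the robot touching nothing.
It also fails if it takes over 54 s, if anything falls off the work surface, if the arm or the gripper's body presses on something with over 40 N, if the wrist force passes 120 N, or if a joint passes its speed limit or range.

## Robot

A 7-joint arm with a two-finger parallel gripper is mounted at the origin on the work surface. World frame = base frame: x ahead of the robot, y to its left, z up, the work surface at z = 0. Lengths are in m, angles in degrees, forces in N, time in s.
With the tool pointing down it reaches from about 0.425 to 0.875 m from the base axis. Payload 4.7 kg.
Tool frame: the origin (TCP) lies at the very end of the fingers, on their centre line; the grasp point (between the pads) lies 19 mm behind it; z points along the fingers, y is the line along which they close (so a half turn about z gives the same grasp; the last joint's range is limited). The gripper opens to 87 mm and grips with 3 to 60 N. Pads are 19 mm wide; open, the fingers measure 117 mm over their backs; the gripper's body (75 mm by 190 mm) begins 51 mm behind the grasp point.
Start: joints at [-71.557, 18.392, -4.016, 83.108, 1.295, 78.541, -3.26], TCP at [0.197, 0.619, 0.223] pointing down, gripper open.
Joint ranges: [-163.93, 163.93], [-17.29, 119.83], [-79.2, 71.16], [3.27, 140.29], [-89.18, 269.18], [5.43, 117.66], [-154.24, 154.24]. Speed limits (degrees/s): [147.25, 147.25, 180, 180, 180, 180, 180].

## Interface

Orientations are given as [roll, pitch, yaw] about the fixed x, y, z axes, in that order (R = Rz(yaw) Ry(pitch) Rx(roll)).
In Python, from cell import telemetry, cams, env gives the robot as it stands.
- The arm moves only by the tool arm_command, never from a script. Its argument "series" is text: rows parted by semicolons, each of 5 numbers parted by spaces: the shift along the tool's x, y, z in mm, then the turn about the tool's z in rad, then the closure in counts, from 0 (fully open) to 255 (shut). A call has 1 to 20 rows; each row shifts and turns the commanded pose from where the row before left it, along the tool's axes as they then stand; what a row does not reach is not made up. A row lasts 1/12 s, in which the tool goes at most 41.7 mm and 7.16 degrees, less where a joint would pass 70% of its speed; a pose out of reach is approached as far as the arm can. A call is refused whole if a number of a shift passes 41.7 or a number of a turn 0.125, either way. A call with a gripper value outside its range is refused whole. The fingers move at their own pace and stop on an object; "squeeze" is the grip in N (left out, the last holds). Time passes only in rows, so rows that do not move let the fingers close. It gives the time, the measured TCP pose, the force, the opening and the grip force at its end, in the units of the state.
- telemetry.get_obs(): the state, without advancing time (a new reading comes with each control period).
- cams.read_camera(name): name is "scene" or "top" or "wrist"; returns the picture (420x560x3 uint8, blue, green, red); there is no depth.
- cams.calibration(name): a dict with "K" (3x3 intrinsics, pixels), "origin" and "rotation" of the camera in the world; the wrist camera has in their place "hand_eye" (4x4, takes a point from camera to tool coordinates, whose origin is the TCP and whose axes are the flange's). Camera axes: x right, y down, z forward; pixel columns grow to the right and rows downward; lengths in m; the calibration is good to about 2 mm. A picture is of the moment at which its call begins: read the wrist's pose just before it. calibration takes no time and is no camera call.
- env.sign_off(): hands the job in; it is judged then, once.
The state is a dict: "time_s": time; "qpos": joint angles; "joint_velocities": joint speeds; "effort": joint torques, N m; "tool_pos": TCP position; "tool_rot": TCP orientation; "force": force on the tool from outside, world axes, zero at the start; "wrist_torque": the same for the moment, N m; "grip_width": finger opening in m; "grasp_force": force on a finger pad.
Only numpy, scipy, OpenCV 4.12 (cv2) and the standard library are available. Lean on these libraries where they do the work, as an engineer would, in place of code of your own. Each camera call takes 0.05 s, during which the arm holds its last target. There are 200 camera calls.

## Working session

There is one attempt and no reset: what is moved stays moved. The work goes in short steps, Python scripts to look and compute and a tool call to move; the robot and the scene stay as the last step left them, time stands still between calls to the robot, and variables do not carry over. Pictures are saved under pics/ and viewed, at most 10 in all, crops included, and the job is handed in when it is done.

Besides the shell and the picture viewer there is one more tool, called after "Emit:" in YAML: its name, and indented under it one key for each argument. arm_command: Moves the arm, as the interface text tells. Its arguments: {"type":"object","properties":{"series":{"type":"string"},"squeeze":{"type":"number"}},"required":["series"]}

```bash
mkdir -p pics; python3 - <<'E'
from cell import telemetry,cams
import cv2,numpy as np
np.set_printoptions(precision=4,suppress=True)
o=telemetry.get_obs();print(o)
for n in("scene","top"):
    cv2.imwrite(f"pics/{n}0.png",cams.read_camera(n));print(n,cams.calibration(n))
print(cams.calibration("wrist"))
E
```

```text
{'time_s': 0.0, 'qpos': array([-71.5593,  18.4376,  -4.0141,  83.175 ,   1.2944,  78.5391,
        -3.2594]), 'joint_velocities': array([ 0.1518,  0.0617,  0.0436, -0.0346,  0.1039,  0.0543, -0.0241]), 'effort': array([  0.0001, -49.1285,  -0.4038, -31.2526,  -0.064 ,   0.0435,
         0.0002]), 'tool_pos': array([0.1968, 0.6189, 0.2215]), 'tool_rot': array([-179.8934,    0.0056,  162.3682]), 'force': array([-0.6185, -0.1964, -0.3423]), 'wrist_torque': array([-0.0134, -0.0008, -0.0185]), 'grasp_force': 0.0, 'grip_width': 0.08660415276966849}
scene {'K': array([[508.182 ,   0.    , 278.3009],
       [  0.    , 508.182 , 203.6311],
       [  0.    ,   0.    ,   1.    ]]), 'origin': array([0.9246, 0.318 , 0.8761]), 'rotation': array([-142.2654,   -0.787 ,  136.2843])}
top {'K': array([[407.9866,   0.    , 278.9598],
       [  0.    , 407.9866, 214.6434],
       [  0.    ,   0.    ,   1.    ]]), 'origin': array([ 0.3987, -0.0944,  0.92  ]), 'rotation': array([-170.864 ,    0.1181,  -89.238 ])}
{'K': array([[340.0585,   0.    , 277.5737],
       [  0.    , 340.0585, 207.4981],
       [  0.    ,   0.    ,   1.    ]]), 'hand_eye': array([[ 0.0016, -0.9592, -0.2827,  0.0769],
       [ 1.    ,  0.001 ,  0.0021, -0.0006],
       [-0.0017, -0.2827,  0.9592, -0.1634],
       [ 0.    ,  0.    ,  0.    ,  1.    ]])}
```

View pics/scene0.png

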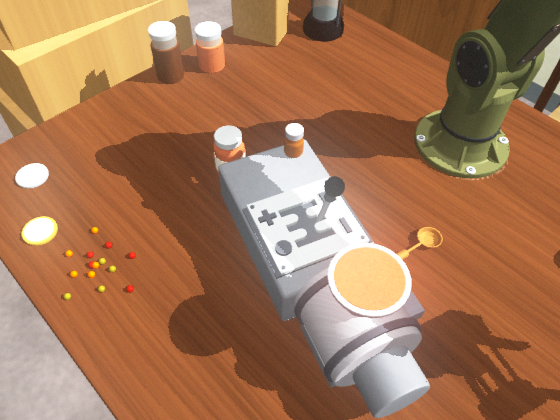

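View pics/top0.png

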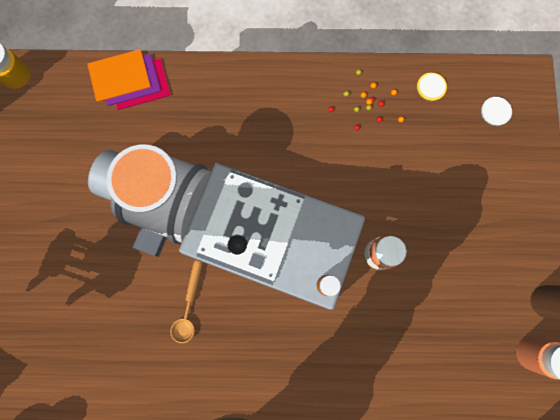

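```bash
cat > h.py <<'E'
import cv2,numpy as np
from scipy.spatial.transform import Rotation as R
from cell import cams,telemetry
np.set_printoptions(precision=4,suppress=True)
def pose(n,o=None):
    c=cams.calibration(n)
    if n!="wrist": return c["K"],np.array(c["origin"]),R.from_euler("xyz",c["rotation"],degrees=True).as_matrix()
    T=np.eye(4);T[:3,:3]=R.from_euler("xyz",o["tool_rot"],degrees=True).as_matrix();T[:3,3]=o["tool_pos"]
    T=T@c["hand_eye"];return c["K"],T[:3,3],T[:3,:3]
def ray(n,uv,o=None):
    K,t,M=pose(n,o);d=M@np.linalg.solve(K,[uv[0],uv[1],1.]);return t,d/np.linalg.norm(d)
def onz(n,uv,z,o=None):
    t,d=ray(n,uv,o);return t+d*(z-t[2])/d[2]
def proj(n,P,o=None):
    K,t,M=pose(n,o);p=K@(M.T@(np.asarray(P)-t));return p[:2]/p[2]
def cross(rs):
    A=sum(np.eye(3)-np.outer(d,d) for t,d in rs);b=sum((np.eye(3)-np.outer(d,d))@t for t,d in rs)
    return np.linalg.solve(A,b)
E
python3 - <<'E'
from h import *
for n,box in(("top",(190,165,310,290)),("scene",(215,140,375,280))):
    im=cv2.imread(f"pics/{n}0.png");g=cv2.cvtColor(im,cv2.COLOR_BGR2GRAY)
    x0,y0,x1,y1=box
    m=np.zeros_like(g);m[y0:y1,x0:x1]=(g[y0:y1,x0:x1]<95)*255
    print(n)
    for c in cv2.findContours(m,cv2.RETR_EXTERNAL,cv2.CHAIN_APPROX_NONE)[0]:
        a=cv2.contourArea(c)
        if a>25:
            M=cv2.moments(c);u=np.array([M['m10'],M['m01']])/M['m00']
            print(a,u,cv2.boundingRect(c),onz(n,u,.125)[:2])
    m=np.zeros_like(g);m[y0:y1,x0:x1]=(g[y0:y1,x0:x1]>195)*255
    m=cv2.morphologyEx(m,cv2.MORPH_OPEN,np.ones((3,3)))
    c=max(cv2.findContours(m,cv2.RETR_EXTERNAL,cv2.CHAIN_APPROX_NONE)[0],key=cv2.contourArea)
    q=cv2.boxPoints(cv2.minAreaRect(c));print("plate",cv2.contourArea(c),[list(map(float,np.r_[u,onz(n,u,.12)[:2]].round(3))) for u in q])
a=cv2.imread("pics/top0.png")[160:320,170:350];b=cv2.imread("pics/scene0.png")[120:280,210:390]
cv2.imwrite("pics/crop.png",np.hstack([cv2.resize(i,None,fx=2.2,fy=2.2,interpolation=cv2.INTER_CUBIC) for i in(a,b)]))
E
```

```text
top
159.5 [201.9854 275.5758] (196, 262, 22, 28) [0.4056 0.0557]
1161.0 [245.5205 228.9172] (224, 201, 53, 53) [ 0.4973 -0.0258]
85.5 [278.6394 202.1852] (271, 195, 16, 16) [ 0.5515 -0.0901]
90.5 [244.8361 191.3223] (239, 187, 13, 10) [ 0.5727 -0.0225]
1559.0 [278.4747 176.3899] (222, 165, 88, 33) [ 0.6041 -0.0891]
142.0 [199.831  169.1056] (190, 165, 25, 16) [0.6172 0.0692]
plate 1797.5 [[195.752, 252.182, 0.451, 0.071], [209.562, 214.204, 0.526, 0.047], [287.445, 242.526, 0.472, -0.108], [273.635, 280.504, 0.398, -0.082]]
scene
35.5 [338.7887 180.9859] (331, 177, 13, 11) [ 0.3914 -0.055 ]
2742.5 [230.6028 239.7449] (215, 168, 53, 112) [ 0.6329 -0.0943]
824.5 [348.5824 147.5575] (309, 140, 66, 19) [ 0.3099 -0.1016]
241.0 [257.4156 144.6328] (243, 140, 38, 16) [ 0.441 -0.235]
plate 8454.0 [[226.507, 168.102, 0.526, -0.233], [312.575, 123.764, 0.309, -0.204], [388.656, 271.45, 0.476, 0.137], [302.588, 315.788, 0.642, 0.094]]
```

View pics/crop.png

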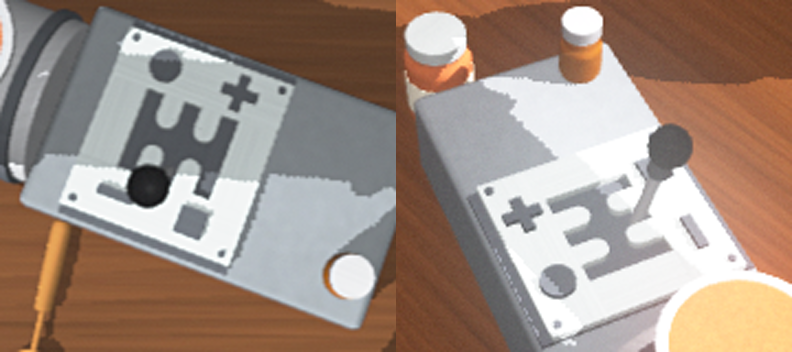

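```bash
python3 - <<'E'
from h import *
T={'disc':(245.2,190.5),'cross':(278.9,202.3),'square':(257.3,260.9)}
S={'cross':(266.8,217.3),'disc':(282.7,247.3),'bar':(345.5,224.5)}
M={'disc':(62,36),'cross':(62,-36),'square':(-62,-36),'bar':(-62,36)}
def fit(src,dst):
    s=np.array(src)/1e3;d=np.array(dst);a=s-s.mean(0);b=d-d.mean(0)
    th=np.arctan2((a[:,0]*b[:,1]-a[:,1]*b[:,0]).sum(),(a*b).sum())
    c,si=np.cos(th),np.sin(th);Q=np.array([[c,-si],[si,c]]);t=d.mean(0)-Q@s.mean(0)
    print(np.degrees(th),t,"res mm",1e3*(d-(s@Q.T+t)).round(4).tolist());return th,Q,t
ps=[];pd=[]
for n,D in(("top",T),("scene",S)):
    a=[M[k] for k in D];b=[onz(n,D[k],.124)[:2] for k in D];fit(a,b);ps+=a;pd+=b
sc={'top':[(137,38),(283,90),(221,253),(72,197)],'scene':[(489-396,190),(557-396,325),(733-396,258)]}
W={}
for n in sc:
    off=np.array((170,160) if n=='top' else (210,120))
    W[n]=[onz(n,np.array(p)/2.2+off,.12)[:2] for p in sc[n]]
    print(n,'screws',W[n])
print('centre top screws',np.mean(W['top'],0))
print('centre scene screws (diag FR-NL)',(W['scene'][0]+W['scene'][2])/2)
th,Q,t=fit(ps,pd)
rs=[ray('top',(237.7,244.1)),ray('scene',(334.5,186.8))];k=cross(rs)
print('knob',k,'mill',(Q.T@(k[:2]-t))*1e3,[np.linalg.norm(np.cross(k-a,d)) for a,d in rs])
for name,uv,z in(('spice',(330,286),.173),('petal',(391,251),.11)):
    p=onz('top',uv,z)[:2];print(name,p,Q.T@(p-t)*1e3)
E
```

```text
Traceback (most recent call last):
TypeError: can't multiply sequence by non-int of type 'float'
```

```bash
cat > fit.py <<'E'
from h import *
def fit(src,dst):
    s=np.array(src)/1e3;d=np.array(dst);a=s-s.mean(0);b=d-d.mean(0)
    th=np.arctan2((a[:,0]*b[:,1]-a[:,1]*b[:,0]).sum(),(a*b).sum())
    c,si=np.cos(th),np.sin(th);Q=np.array([[c,-si],[si,c]]);t=d.mean(0)-Q@s.mean(0)
    print(np.degrees(th),t,"res mm",((d-(s@Q.T+t))*1e3).round(1).tolist());return th,Q,t
E
python3 - <<'E'
from fit import *
T={'disc':(245.2,190.5),'cross':(278.9,202.3),'square':(257.3,260.9)}
S={'cross':(266.8,217.3),'disc':(282.7,247.3),'bar':(345.5,224.5)}
M={'disc':(62,36),'cross':(62,-36),'square':(-62,-36),'bar':(-62,36)}
ps=[];pd=[]
for n,D in(("top",T),("scene",S)):
    a=[M[k] for k in D];b=[onz(n,D[k],.124)[:2] for k in D];fit(a,b);ps+=a;pd+=b
sc={'top':[(137,38),(283,90),(221,253),(72,197)],'scene':[(489-396,190),(557-396,325),(733-396,258)]}
W={}
for n in sc:
    off=np.array((170,160) if n=='top' else (210,120))
    W[n]=[onz(n,np.array(p)/2.2+off,.12)[:2] for p in sc[n]]
print('centre top screws',np.mean(W['top'],0))
print('centre scene screws',(W['scene'][0]+W['scene'][2])/2)
th,Q,t=fit(ps,pd)
rs=[ray('top',(237.7,244.1)),ray('scene',(334.5,186.8))];k=cross(rs)
print('knob',k,'mill',(Q.T@(k[:2]-t))*1e3,[np.linalg.norm(np.cross(k-a,d)) for a,d in rs])
for name,uv,z in(('spice',(330,286),.173),('petal',(391,251),.11)):
    p=onz('top',uv,z)[:2];print(name,p,Q.T@(p-t)*1e3)
E
```

```text
-19.092640508156418 [ 0.5048 -0.0365] res mm [[-0.6, -0.3], [-0.1, 0.2], [0.7, 0.0]]
-19.724781179645262 [ 0.5056 -0.0326] res mm [[0.4, 0.3], [0.1, -0.6], [-0.5, 0.3]]
centre top screws [ 0.5056 -0.0362]
centre scene screws [ 0.5035 -0.0324]
-19.369242104178955 [ 0.5053 -0.0346] res mm [[-1.1, -1.9], [-0.3, -1.5], [0.3, -2.2], [0.4, 2.0], [0.6, 0.9], [0.2, 2.7]]
knob [ 0.4596 -0.0171  0.1974] mill [-48.9254   1.4014] [np.float64(0.0023401284281199166), np.float64(0.0023401284281199903)]
spice [ 0.3897 -0.1851] [ -59.1705 -180.2785]
petal [ 0.4588 -0.314 ] [  48.8479 -278.9525]
```

Emit:
arm_command:
  series: "0 0 -18 0.03 255;0 0 -18 0 255;0 0 -18 0 255;0 0 -14 0 255;-20 -20 0 0 255;-20 -20 0 0 255;-20 -20 0 0 255;-20 -20 0 0 255;-20 -20 0 0 255;-20 -20 0 0 255;-20 -20 0 0 255;-20 -20 0 0 255;-20 -20 0 0 255;-20 -20 0 0 255;-20 -20 0 0 255;-20 -20 0 0 255;-20 -20 0 0 255;-20 -20 0 0 255;-20 -20 0 0 255;-20 -20 0 0 255"
  squeeze: 5

```text
time_s: 1.77
tool_pos: [0.393, 0.21, 0.2903]
tool_rot: [-180.0, -0.0, 160.6]
force: [0.8, -0.4, 0.3]
grip_width: 0.0006
grasp_force: 0.0
```

```bash
cat > st.py <<'E'
from h import *
TH=np.radians(-19.37);C=np.array([.5053,-.0346]);Q=np.array([[np.cos(TH),-np.sin(TH)],[np.sin(TH),np.cos(TH)]])
def mill(p): return np.r_[Q.T@(np.asarray(p)[:2]-C),p[2]]*1e3
def st():
    o=telemetry.get_obs();f=o['force'].copy();f[:2]=Q.T@f[:2]
    print('t',round(o['time_s'],2),'tcp mill mm',mill(o['tool_pos']).round(1),'rot',o['tool_rot'].round(2),'F mill',f.round(1),'w',round(o['grip_width'],4));return o
if __name__=="__main__": st()
E
python3 st.py
```

```text
t 1.77 tcp mill mm [-187.1  193.5  290.3] rot [-179.99   -0.02  160.65] F mill [ 0.9 -0.1  0.3] w 0.0006
```

Emit:
arm_command:
  series: "-20 -20 0 0 255;-20 -20 0 0 255;-20 -20 0 0 255;-20 -20 0 0 255;-11 -20 0 0 255;-11 -20 0 0 255;0 -20 0 0 255;0 -20 0 0 255;0 -20 0 0 255;0 -12.5 0 0 255;0 0 0 0 255;0 0 0 0 255"

```text
time_s: 2.77
tool_pos: [0.4253, -0.0036, 0.2906]
tool_rot: [179.9, 0.0, 160.6]
force: [-0.1, 1.0, -0.1]
grip_width: 0.0002
grasp_force: 0.0
```

```bash
python3 - <<'E'
from st import *
o=st()
ims=[cams.read_camera(n) for n in("wrist","scene")]
for n,i in zip(("wrist","scene"),ims): cv2.imwrite(f"pics/{n}1.png",i)
cv2.imwrite("pics/c1.png",np.hstack([ims[0],cv2.resize(ims[1][100:310,220:340],(240,420))]))
for p in((62,-36,124),(62,36,124),(-49,1.4,197)):
    w=np.r_[Q@np.array(p[:2])/1e3+C,p[2]/1e3];print(p,proj('wrist',w,o))
E
```

```text
t 2.77 tcp mill mm [-85.8   2.7 290.6] rot [179.92   0.01 160.61] F mill [-0.4  0.9 -0.1] w 0.0002
(62, -36, 124) [242.5321 316.8202]
(62, 36, 124) [306.9613 316.7687]
(-49, 1.4, 197) [275.8667 251.82  ]
```

View pics/c1.png

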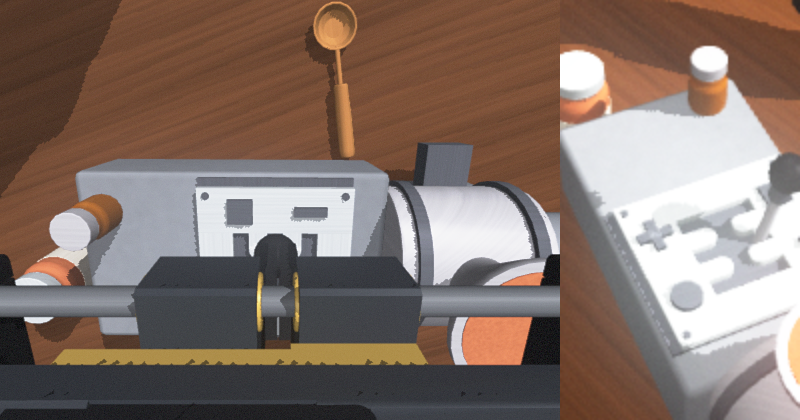

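```bash
python3 - <<'E'
from st import *
o=telemetry.get_obs()
for k,u,z in(('square -62,-36',(238.5,212),.124),('bar -62,36',(310.5,212),.124),('screw',(205,196.5),.12),('screw',(346,197.5),.12)):
    print(k,mill(onz('wrist',u,z,o)).round(1))
im=cv2.imread('pics/wrist1.png');print(im[225:262:3,276].mean(1).astype(int),im[240,245:310:3].mean(1).astype(int))
E
```

```text
square -62,-36 [-60.7 -35.7 124. ]
bar -62,36 [-60.9  37.4 124. ]
screw [-75.8 -69.7 120. ]
screw [-75.2  73.3 120. ]
[234 234 234  73  69  68  67  65  65  65  65  62  60] [ 88 110 231 232 235  88  62  64  64  70  66  66  66  65  67  64 235 231
 232 119 113 116]
```

Emit:
arm_command:
  series: "0 0 12 0 255;0 0 14 0 255;0 0 14 0 255;0 0 14 0 255;0 0 14 0 255;0 0 14 0 255;0 0 12 0 255;0 0 10 0 255;0 0 7 0 255;0 0 0 0 255;0 0 0 0 255"

```text
time_s: 3.78
tool_pos: [0.4252, -0.0037, 0.1793]
tool_rot: [-180.0, -0.0, 160.7]
force: [1.2, 0.1, -0.3]
grip_width: 0.0002
grasp_force: 0.0
```

```bash
python3 st.py
```

```text
t 3.78 tcp mill mm [-85.8   2.6 179.3] rot [-179.97   -0.02  160.67] F mill [ 1.1  0.5 -0.3] w 0.0002
```

Emit:
arm_command:
  series: "-3 0 0 0 255;-3 0 0 0 255;-3 0 0 0 255;-3 0 0 0 255;-3 0 0 0 255;-3 0 0 0 255;-3 0 0 0 255;-3 0 0 0 255;-3 0 0 0 255;-3 0 0 0 255;-3 0 0 0 255;-3 0 0 0 255;-3 0 0 0 255;-3 0 0 0 255;-3 0 0 0 255;-3 0 0 0 255;-2 0 0 0 255;-1 0 0 0 255"

```text
time_s: 5.28
tool_pos: [0.4738, -0.021, 0.1796]
tool_rot: [180.0, 0.0, 160.6]
force: [-2.0, -0.4, 2.6]
grip_width: 0.0001
grasp_force: 1.3
```

```bash
python3 - <<'E'
from st import *
o=st()
a=cams.read_camera("scene");b=cams.read_camera("top")
cv2.imwrite("pics/scene2.png",a);cv2.imwrite("pics/top2.png",b)
cv2.imwrite("pics/c2.png",np.hstack([cv2.resize(a[120:280,230:390],(400,400),interpolation=2),cv2.resize(b[150:310,170:330],(400,400),interpolation=2)]))
E
```

```text
t 5.28 tcp mill mm [-34.2   2.4 179.6] rot [180.     0.02 160.64] F mill [-1.8 -1.   2.6] w 0.0001
```

View pics/c2.png

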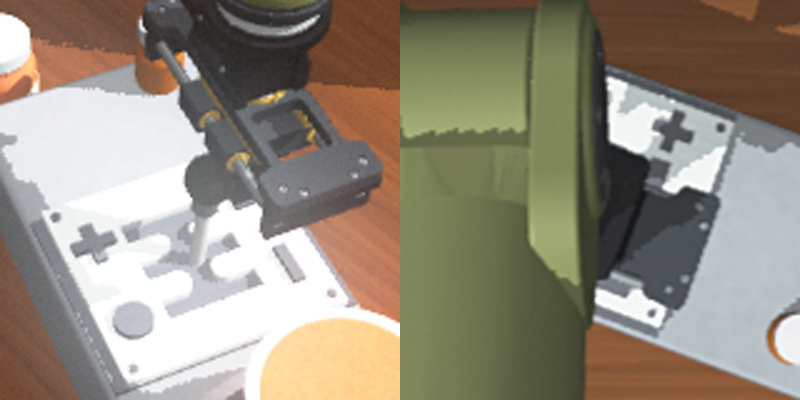

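```bash
cat > kn.py <<'E'
from st import *
from scipy.optimize import minimize_scalar
def knob(uv):
    t,d=ray('scene',uv);Cs=np.array([.5056,-.0326])
    P=np.r_[Cs,.005];s=(P-t)@d;r2=s-np.sqrt(max(0,.04-((P-t)@(P-t)-s*s)));p=t+r2*d
    return np.r_[Q.T@(p[:2]-Cs),p[2]]*1e3
E
python3 - <<'E'
from kn import *
for f,gx in(("scene0",(334.5,186.8)),("scene2",(313.2,193.2))):
    print(f,knob(gx))
im=cv2.imread("pics/scene2.png");g=im.max(2)
x0,y0=295,175
print(g[180:206:2,300:328:2])
E
```

```text
scene0 [-49.9621   1.4977 198.6532]
scene2 [ -7.047    3.6728 204.8421]
[[242 242 242 241 242 242 235  95  90  96 106 111 102  95]
 [243 241 242 243 183 133 108  96  92  94  99 104 182 198]
 [244 243 242 176 100 101 102 101  95  97 107 169 137 149]
 [252 255 248 105 102 103 104 104 107  98 118 157 123 149]
 [255 255 142 107 107 105 107 104 103 101 105 123 107 133]
 [255 255 104 106 108 106 110 106 108 105 101 101  96 120]
 [255 255 108 109 109 112 108 108 110 104 102 104 104 104]
 [255 255 108 109 109 108 110 116 112 115 106 108 103 107]
 [255 255 205 112 111 109 114 114 116 114 107 109 105 107]
 [255 255 255 115 117 112 115 115 110 111 112 111 110 106]
 [255 255 255 242 119 116 114 112 115 127 240 159 109 110]
 [255 250 239 172 130 129 126 130 151 255 255 239 153 164]
 [235 226 208 187 132 131 139 146 161 255 255 255 251 255]]
```

Emit:
arm_command:
  series: "-2 0 0 0 255;-2 0 0 0 255;-2 0 0 0 255;-0.5 0 0 0 255;0 0 0 0 255"

```text
time_s: 5.8
tool_pos: [0.4797, -0.023, 0.1796]
tool_rot: [180.0, 0.0, 160.6]
force: [-3.1, 0.5, 1.5]
grip_width: 0.0003
grasp_force: 1.1
```

```bash
python3 - <<'E'
from kn import *
o=st()
a=cams.read_camera("scene");cv2.imwrite("pics/scene3.png",a)
g=a.max(2)
# knob left edge & bottom profile, plus shift vs scene2 by template match of knob patch
b=cv2.imread("pics/scene2.png");T=b[180:205,302:322]
r=cv2.matchTemplate(a[170:225,280:335],T,cv2.TM_CCOEFF_NORMED);_,m,_,l=cv2.minMaxLoc(r)
s=np.array(l)+(280,170)-(302,180);print(m,s,knob(np.array((313.2,193.2))+s))
E
```

```text
t 5.8 tcp mill mm [-27.9   2.4 179.6] rot [180.     0.02 160.64] F mill [-3.1 -0.6  1.5] w 0.0003
0.9494490623474121 [-3  1] [ -1.3481   3.6558 204.962 ]
```

Emit:
arm_command:
  series: "4 0 0 0 255;9 0 -3 0 255;9 0 -4 0 255;0 9 0 0 255;0 9 0 0 255;0 9 0 0 255;0 9 0 0 255;0 10 0 0 255;-10 0 0 0 255;-10 0 0 0 255;-10 0 0 0 255;-10 0 0 0 255;-10 0 0 0 255;0 0 0 0 255;0 0 0 0 255"

```text
time_s: 7.1
tool_pos: [0.5215, 0.0103, 0.1863]
tool_rot: [-179.9, -0.0, 160.5]
force: [-0.4, -0.1, -0.2]
grip_width: 0.0006
grasp_force: 0.0
```

```bash
python3 - <<'E'
from kn import *
o=st()
a=cams.read_camera("scene");cv2.imwrite("pics/scene4.png",a);b=cams.read_camera("wrist");cv2.imwrite("pics/wrist4.png",b)
cv2.imwrite("pics/c4.png",np.hstack([cv2.resize(a[120:280,230:390],(420,420),interpolation=2),b[:,100:460]]))
E
```

```text
t 7.1 tcp mill mm [  0.4  47.7 186.3] rot [-179.95   -0.02  160.55] F mill [-0.3 -0.3 -0.2] w 0.0006
```

View pics/c4.png

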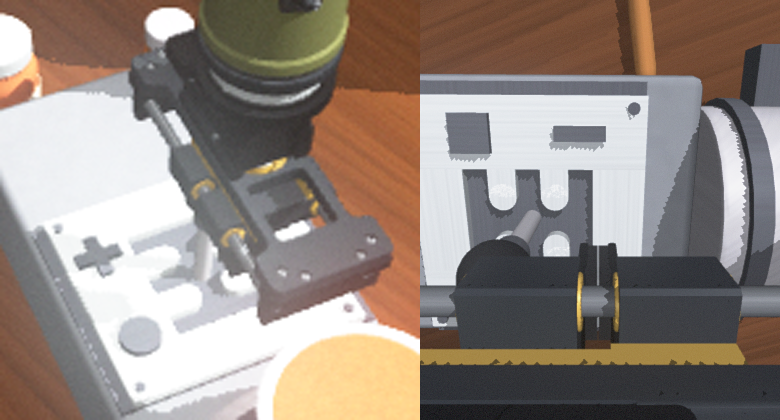

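Emit:
arm_command:
  series: "0 -3 0 0 255;0 -3 0 0 255;0 -3 0 0 255;0 -3 0 0 255;0 -3 0 0 255;0 -3 0 0 255;0 -3 0 0 255;0 -3 0 0 255;0 -3 0 0 255;0 -3 0 0 255;0 -3 0 0 255"

```text
time_s: 8.12
tool_pos: [0.5105, -0.0198, 0.187]
tool_rot: [179.9, 0.0, 160.7]
force: [0.2, 2.8, 1.5]
grip_width: 0.0005
grasp_force: 1.3
```

```bash
python3 st.py
```

```text
t 8.12 tcp mill mm [  0.   15.7 187. ] rot [179.95   0.04 160.67] F mill [-0.7  2.7  1.5] w 0.0005
```

Lever moving freely at ~3 N; continue.

Emit:
arm_command:
  series: "0 -3 0 0 255;0 -3 0 0 255;0 -3 0 0 255;0 -3 0 0 255;0 -3 0 0 255;0 -3 0 0 255;0 -3 0 0 255;0 -3 0 0 255;0 -3 0 0 255;0 -3 0 0 255;0 -2 0 0 255;0 -2 0 0 255"

```text
time_s: 9.12
tool_pos: [0.4987, -0.0523, 0.1864]
tool_rot: [-180.0, -0.0, 160.6]
force: [0.2, 2.1, -1.9]
grip_width: 0.0003
grasp_force: 1.1
```

```bash
python3 st.py
```

```text
t 9.12 tcp mill mm [ -0.4 -18.9 186.4] rot [-180.     -0.03  160.64] F mill [-0.5  2.1 -1.9] w 0.0003
```

Emit:
arm_command:
  series: "0 -1.5 0 0 255;0 -1.5 0 0 255;0 -1.5 0 0 255;0 -1 0 0 255;0 0 0 0 255"

```text
time_s: 9.53
tool_pos: [0.497, -0.0576, 0.1866]
tool_rot: [-180.0, -0.0, 160.6]
force: [0.6, 1.3, -0.1]
grip_width: 0.0005
grasp_force: 0.7
```

```bash
python3 st.py
```

```text
t 9.53 tcp mill mm [ -0.2 -24.4 186.6] rot [-179.99   -0.    160.63] F mill [ 0.1  1.4 -0.1] w 0.0005
```

Emit:
arm_command:
  series: "0 -1 0 0 255;0 -1 0 0 255;0 -1 0 0 255;0 0 0 0 255"

```text
time_s: 9.87
tool_pos: [0.4961, -0.0603, 0.1865]
tool_rot: [-180.0, -0.0, 160.6]
force: [0.5, 2.1, -1.6]
grip_width: 0.0
grasp_force: 0.8
```

```bash
python3 - <<'E'
from kn import *
o=st()
a=cams.read_camera("scene");b=cams.read_camera("wrist");cv2.imwrite("pics/scene5.png",a)
cv2.imwrite("pics/c5.png",np.hstack([cv2.resize(a[120:280,230:390],(420,420),interpolation=2),b[:,100:460]]))
E
```

```text
t 9.87 tcp mill mm [ -0.2 -27.3 186.5] rot [-180.     -0.    160.63] F mill [-0.2  2.1 -1.6] w 0.0
```

View pics/c5.png

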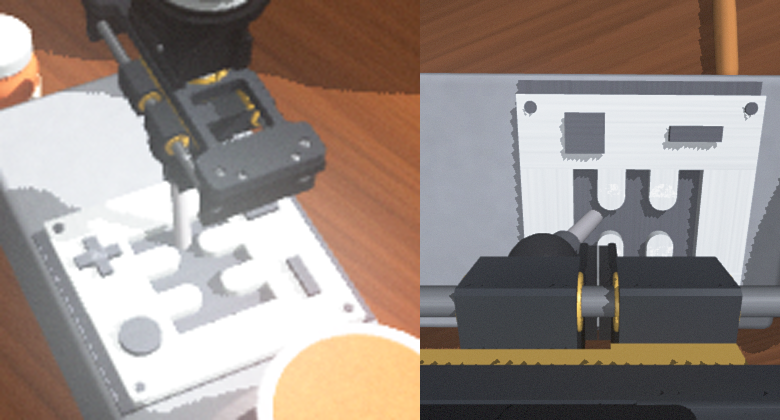

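Emit:
arm_command:
  series: "0 4 0 0 255;6 6 0 0 255;10 0 0 0 255;10 0 0 0 255;10 0 0 0 255;10 0 0 0 255;6 -3 0 0 255;0 -10 2 0 255;0 -10 2 0 255;0 -10 2 0 255;0 -10 3 0 255;0 0 3 0 255;0 0 0 0 255;0 0 0 0 255"

```text
time_s: 11.13
tool_pos: [0.4361, -0.074, 0.1743]
tool_rot: [-180.0, -0.0, 160.6]
force: [-0.5, -0.2, 0.5]
grip_width: 0.0006
grasp_force: 0.0
```

```bash
python3 st.py
```

```text
t 11.13 tcp mill mm [-52.2 -60.1 174.3] rot [-180.     -0.02  160.62] F mill [-0.4 -0.3  0.5] w 0.0006
```

Emit:
arm_command:
  series: "-6 0 0 0 255;-6 0 0 0 255;-4 0 0 0 255;-3 0 0 0 255;-3 0 0 0 255;-3 0 0 0 255;-3 0 0 0 255;-3 0 0 0 255;-3 0 0 0 255;-3 0 0 0 255"

```text
time_s: 11.97
tool_pos: [0.4712, -0.0863, 0.1746]
tool_rot: [180.0, -0.0, 160.7]
force: [-2.5, 0.7, 1.2]
grip_width: 0.0004
grasp_force: 1.2
```

```bash
python3 st.py
```

```text
t 11.97 tcp mill mm [-15.  -60.1 174.6] rot [180.    -0.01 160.65] F mill [-2.6 -0.2  1.2] w 0.0004
```

Moving at ~3 N into the column.

Emit:
arm_command:
  series: "-3 0 0 0 255;-3 0 0 0 255;-3 0 0 0 255;-3 0 0 0 255;-3 0 0 0 255;-3 0 0 0 255;-3 0 0 0 255;-3 0 0 0 255;-3 0 0 0 255;-3 0 0 0 255;-2 0 0 0 255;0 0 0 0 255"

```text
time_s: 12.97
tool_pos: [0.5006, -0.097, 0.1736]
tool_rot: [-179.9, -0.1, 160.6]
force: [-4.1, -0.3, -1.0]
grip_width: 0.0006
grasp_force: 1.5
```

```bash
python3 st.py
```

```text
t 12.97 tcp mill mm [ 16.2 -60.5 173.6] rot [-179.94   -0.12  160.63] F mill [-3.8 -1.6 -1. ] w 0.0006
```

Emit:
arm_command:
  series: "-2 0 0 0 255;-1.5 0 0 0 255;-1 0 0 0 255;-1 0 0 0 255;0 0 0 0 255"

```text
time_s: 13.38
tool_pos: [0.5071, -0.0984, 0.1747]
tool_rot: [180.0, 0.1, 160.7]
force: [-2.4, 2.2, -2.2]
grip_width: 0.0003
grasp_force: 1.5
```

```bash
python3 st.py
```

```text
t 13.38 tcp mill mm [ 22.8 -59.6 174.7] rot [179.97   0.06 160.67] F mill [-3.   1.3 -2.2] w 0.0003
```

Knob ≈50 mm; finish in 0.7 mm steps watching the force.

Emit:
arm_command:
  series: "-0.7 0 0 0 255;-0.7 0 0 0 255;0 0 0 0 255"

```text
time_s: 13.63
tool_pos: [0.5082, -0.099, 0.1747]
tool_rot: [180.0, 0.0, 160.7]
force: [-2.9, 1.8, -2.4]
grip_width: 0.0007
grasp_force: 1.5
```

```bash
python3 st.py
```

```text
t 13.63 tcp mill mm [ 24.1 -59.8 174.7] rot [179.97   0.05 160.66] F mill [-3.3  0.7 -2.4] w 0.0007
```

Emit:
arm_command:
  series: "-0.7 0 0 0 255;-0.7 0 0 0 255;0 0 0 0 255"

```text
time_s: 13.88
tool_pos: [0.5095, -0.0995, 0.1747]
tool_rot: [180.0, 0.0, 160.7]
force: [-2.6, 1.7, -1.4]
grip_width: 0.0001
grasp_force: 1.4
```

```bash
python3 st.py
```

```text
t 13.88 tcp mill mm [ 25.5 -59.9 174.7] rot [179.98   0.04 160.65] F mill [-3.   0.8 -1.4] w 0.0001
```

Emit:
arm_command:
  series: "-0.7 0 0 0 255;-0.7 0 0 0 255;0 0 0 0 255"

```text
time_s: 14.13
tool_pos: [0.5104, -0.0999, 0.1745]
tool_rot: [180.0, -0.0, 160.7]
force: [-2.7, 2.0, -2.6]
grip_width: 0.0008
grasp_force: 1.9
```

```bash
python3 st.py
```

```text
t 14.13 tcp mill mm [ 26.5 -59.9 174.5] rot [179.99  -0.02 160.65] F mill [-3.2  1.  -2.6] w 0.0008
```

Emit:
arm_command:
  series: "-0.7 0 0 0 255;-0.5 0 0 0 255;0 0 0 0 255"

```text
time_s: 14.38
tool_pos: [0.5112, -0.1002, 0.1743]
tool_rot: [180.0, -0.1, 160.7]
force: [-3.5, 3.8, -3.1]
grip_width: 0.0005
grasp_force: 2.5
```

```bash
python3 st.py
```

```text
t 14.38 tcp mill mm [ 27.3 -59.9 174.3] rot [180.    -0.06 160.66] F mill [-4.6  2.4 -3.1] w 0.0005
```

Emit:
arm_command:
  series: "-0.6 0 0 0 255;0 0 0 0 255;0 0 0 0 255"

```text
time_s: 14.63
tool_pos: [0.5116, -0.1003, 0.1743]
tool_rot: [180.0, -0.1, 160.7]
force: [-5.3, 3.1, -1.6]
grip_width: 0.0005
grasp_force: 2.7
```

```bash
python3 st.py
```

```text
t 14.63 tcp mill mm [ 27.7 -59.9 174.3] rot [180.    -0.08 160.66] F mill [-6.1  1.1 -1.6] w 0.0005
```

Emit:
arm_command:
  series: "3 0 0 0 255;8 0 0 0 255;12 0 0 0 255;12 0 0 0 255;12 0 0 0 255;12 0 -10 0 255;12 0 -20 0 255;0 0 -30 0 255;0 0 -30 0 255;0 0 -30 0 255;0 0 -20 0 255;0 30 0 0 255;0 30 0 0 255;0 30 0 0 255;0 30 0 0 255;0 30 0 0 255;0 30 0 0 255;0 0 0 0 255;0 0 0 0 255"

```text
time_s: 16.22
tool_pos: [0.5058, 0.0938, 0.3152]
tool_rot: [180.0, 0.2, 160.8]
force: [0.1, -0.9, 0.2]
grip_width: 0.0003
grasp_force: 0.0
```

```bash
python3 - <<'E'
from kn import *
o=st()
a=cams.read_camera("scene");b=cams.read_camera("top");cv2.imwrite("pics/scene6.png",a);cv2.imwrite("pics/top6.png",b)
cv2.imwrite("pics/c6.png",np.hstack([cv2.resize(a[110:270,215:375],(400,400),interpolation=2),cv2.resize(b[150:310,210:370],(400,400),interpolation=2)]))
E
```

```text
t 16.22 tcp mill mm [-42.1 121.3 315.2] rot [179.99   0.2  160.78] F mill [ 0.4 -0.8  0.2] w 0.0003
```

View pics/c6.png

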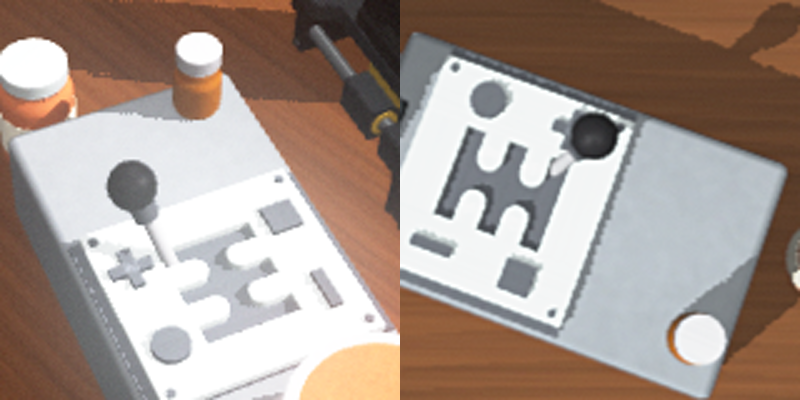

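```bash
python3 - <<'E'
from kn import *
u=(267.8,184.4);v=(287.6,204.8)
print(knob(u),mill(cross([ray('scene',u),ray('top',v)])))
E
```

```text
[ 50.8373 -56.5635 189.9761] [ 50.6708 -57.6171 187.1867]
```

```bash
python3 -c "
from cell import env
print(env.sign_off())"
```

```text
the job is handed in; nothing more can be done
None
```

The lever is in the far-right slot marked by the cross, pushed until it met the end stop (about 6 N), with the knob measured near (51, -57) mm in mill, close to the expected (52, -60); the job was handed in at about 16 s and I commanded no contact with the jars or the spoon.

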